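# Varnish bottle out of the keeper rack

### The arm

A 6-joint arm with a two-finger parallel gripper is mounted at the origin on the work surface. World frame = base frame: x ahead of the robot, y to its left, z up, the work surface at z = 0. Lengths are in m, angles in rad, forces in N, time in s.
With the tool pointing down it reaches from about 0.35 to 0.975 m from the base axis. Payload 4.9 kg.
Tool frame: the origin (TCP) lies on the centre line of the jaws, within the pads' length; the fingertips stand 14 mm ahead of it and the grasp point (between the pads) lies 5 mm behind it (nose_length is the distance from the TCP to the fingertips, in m); y points along the fingers, x is the direction in which the jaws open and shut, and the axes are right-handed (so a half turn about y gives the same grasp; the last joint's range is limited). The gripper opens to 85 mm and grips with 20 to 120 N. Pads are 22 mm wide; open, the fingers measure 114 mm over their backs; the gripper's body (76 mm by 85 mm) begins 54 mm behind the grasp point. The pads swing forward as they close: fully open they stand 13 mm farther back than shut.
Start: joints at [-1.326, 0.053, 1.613, -0, 1.476, -0.119], TCP at [0.222, -0.584, 0.213] pointing down, gripper open.
Joint ranges: [-3.01, 3.01], [-1.01, 2.22], [0.06, 2.58], [-1.02, 4.17], [0.09, 2.62], [-3.14, 3.14]. Speed limits (rad/s): [2.57, 2.57, 3.14, 3.14, 3.14, 3.14].

### API

Orientations are given as a rotation vector (axis times angle).
In Python, from station import get_obs, get_image, finish_job, nose_length gives the robot as it stands.
- The arm moves only by the tool send_rows, never from a script. Its argument "deltas" is a list of rows, each a list of 7 numbers: the gripper's target within -1 to 1 (fully open at 1, half-way at 0, shut at -1), then the shift along the tool's x, y, z in m, then the turn, a rotation vector about the tool's x, y, z in degrees. In form: [[hand, tx, ty, tz, wx, wy, wz], ...]. A call has exactly 10 rows; each row is the pose to reach, as a shift and turn from the pose commanded when the call began, along the tool's axes at that moment; what a row does not reach only later rows make up. A row lasts 1/8 s, in which the tool goes at most 62.5 mm and 10.7 degrees, less where a joint would pass 70% of its speed; a pose out of reach is approached as far as the arm can. A call with a gripper value outside its range is refused whole. The fingers move at their own pace and stop on an object; "newtons" is the grip in N (left out, the last holds). Time passes only in rows, so rows that repeat a pose let the fingers close, or fill a call up. It gives the time, the measured TCP pose, the force and the opening at its end, in the units of the state.
- get_obs(): the state, without advancing time (a new reading comes with each control period).
- get_image(name): name is "scene" or "top" or "wrist"; returns a dict with "frame" (384x512x3 uint8, red, green, blue), "mtx" (3x3 intrinsics, pixels), "rvec" (rotation vector, rad) and "tvec" (3), from world to camera coordinates, as OpenCV has them. Camera axes: x right, y down, z forward; pixel columns grow to the right and rows downward; lengths in m; the calibration is good to about 2 mm. A picture is of the moment at which its call begins. There is no depth.
- finish_job(): hands the job in, once; it reports no verdict.
The state is a dict: "t": time; "q": joint angles; "dq": joint speeds; "effort": joint torques, N m; "tool_pos": TCP position; "tool_rot": TCP orientation; "contact_force": force on the tool from outside, world axes, zero at the start; "wrist_torque": the same for the moment, N m; "opening": finger opening in m.
Only numpy, scipy, OpenCV 4.12 (cv2) and the standard library are available. Lean on these libraries where they do the work, as an engineer would, in place of code of your own. Each camera call takes 0.05 s, during which the arm holds its last target.

### The job

Fetch the red-capped amber varnish bottle from the keeper rack: slide it along the slot and out of the rack's mouth, keeping it upright, then stand it on the cork disc in the free cell of the carry crate, lowering it right down before you let go. Leave the green bottle, the jars and tins and everything else where they are.

Things in the scene. Friction and masses are not known exactly. Their poses are not given: they have to be found in the camera images.
- amber_bottle: amber glass varnish bottle with a red cap, about 0.2 to 0.45 kg, standing upright in the rack; origin at the centre of its underside, z up its axis. 190 mm tall: body 60 mm in diameter up to 105 mm, shoulder tapering to the neck at 122 mm, neck 24 mm in diameter up to 162 mm, cap 34 mm in diameter from 162 to 190 mm (grip it by the cap).
- rack: wooden keeper rack fixed to the bench, 150 mm (x) by 250 mm (y); origin under its centre; its mouth faces its own -x. Bottles stand on its 8 mm base board. A top plate on four corner posts, from 142 to 150 mm above the bench, has a T-shaped slot 32 mm wide with the necks rising through it. Shoulder and cap are wider than the slot: a bottle lifts about 15 mm at most and comes out only by the mouth.
- slot_junction (a point): point on the plate's top (150 mm above the bench) where the slot's cross bar, along the rack's y, meets the lane; x = +25, y = 0 mm in the rack's frame, axes as the rack's. The cross bar ends 91 mm to either side; a bottle stands some 74 mm to each side of this point, which is which varies. The lane runs from here straight along the rack's -x to the mouth.
- slot_mouth (a point): point on the plate's top (150 mm above the bench) at the lane's open end; x = -75, y = 0 mm in the rack's frame, axes as the rack's. Bottle and cap are wholly clear of plate and base once the bottle's axis is over 30 mm beyond this point, 105 mm from the rack's origin.
- crate: plywood crate, fixed to the bench, 172 mm (x) by 254 mm (y), walls 70 mm high and 6 mm thick, floor 6 mm thick; origin under its centre. Two cells across x, three across y, each about 77 mm square inside; five hold a jar or tin (at most 95 mm tall), one is free.
- cork_mat: cork disc, 54 mm in diameter and 3 mm thick, fixed in the middle of the floor of the only free crate cell; origin at the centre of its underside (6 mm above the bench).
- green_bottle: same bottle as amber_bottle but of green glass with a white cap, in the other branch of the rack's slot; origin at the centre of its underside. Not to be taken.
- jar_a: clear glass jar, brass lid, 62 mm wide, 90 mm tall, standing in a crate cell; origin under its centre
- jar_b: terracotta-coloured jar, black lid, 60 mm wide, 85 mm tall, standing in a crate cell; origin under its centre
- tin_a: bare metal tin, 62 mm wide, 95 mm tall, standing in a crate cell; origin under its centre
- tin_b: green tin, 60 mm wide, 80 mm tall, standing in a crate cell; origin under its centre
- jar_c: white jar, yellow lid, 62 mm wide, 90 mm tall, standing in a crate cell; origin under its centre
- plane: small steel block plane with wooden grips, about 150 x 46 x 52 mm, lying loose at the robot's right; origin under its centre
- brush: varnish brush lying loose on the bench beside the crate, to the far right; origin on its underside
- neck: pale wooden violin neck blank with scroll, about 280 mm long and 45 mm high, lying loose at the robot's left; origin under its middle
- mug: blue mug, 80 mm wide, 90 mm tall, standing loose beyond the gap between rack and crate; origin under its centre
There are look-alikes about, which are no part of the job. Leave any blue or turquoise look-alike of the amber_bottle alone.

How it is judged:
By the outcome, as a careful person would: the job done as asked, in the order asked, and still so for the second after the job is handed in, with the robot touching nothing.
It also fails if it takes over 50 s, if anything falls off the work surface, if the arm or the gripper's body presses on something with over 40 N, if the wrist force passes 120 N, or if a joint passes its speed limit or range.

## Working session

There is one attempt and no reset: what is moved stays moved. The work goes in short steps, Python scripts to look and compute and a tool call to move; the robot and the scene stay as the last step left them, time stands still between calls to the robot, and variables do not carry over. Pictures are saved under pics/ and viewed, and the job is handed in when it is done.

Besides the shell and the picture viewer there is one more tool, called after "Emit:" in YAML: its name, and indented under it one key for each argument. send_rows: Moves the arm, as the interface text tells. Its arguments: {"type":"object","properties":{"deltas":{"type":"array"},"newtons":{"type":"number"}},"required":["deltas"]}

```bash
ls; mkdir -p pics; python3 - <<'E'
from station import *
import cv2
print(get_obs(), nose_length)
for n in ["scene","top","wrist"]:
    d=get_image(n); cv2.imwrite(f"pics/{n}0.png",d["frame"][:,:,::-1]); print(n,d["mtx"].tolist(),d["rvec"],d["tvec"])
E
```

```text
pics
{'t': 0.0, 'q': array([-1.32597993e+00,  5.33523560e-02,  1.61429454e+00, -1.65476970e-05,
        1.47600539e+00, -1.18951623e-01]), 'dq': array([-3.03914619e-04, -1.49035026e-03, -1.75384878e-03, -2.98476257e-05,
        1.16592975e-03, -1.96992553e-03]), 'effort': array([-1.41166747e-03, -3.93681335e+01, -3.70180249e+01, -1.71254096e-04,
        7.00518911e-03,  1.10445157e-05]), 'tool_pos': array([ 0.22223618, -0.58344524,  0.21186553]), 'tool_rot': array([-1.35823421,  0.93829277, -0.93572384]), 'contact_force': array([ 0.61062433, -0.45323348,  0.1738887 ]), 'wrist_torque': array([ 0.01589661, -0.00591208, -0.0332726 ]), 'opening': 0.08566872849828859} 0.014
scene [[394.5536943571, 0.0, 254.9514793371475], [0.0, 394.5536943571, 193.8971296998805], [0.0, 0.0, 1.0]] [ 1.09486793  2.52029272 -0.89130938] [ 0.41081656 -0.24584656  1.68154447]
top [[368.508525660554, 0.0, 248.75250350080995], [0.0, 368.508525660554, 193.62431008548887], [0.0, 0.0, 1.0]] [ 2.20241019 -2.16107439  0.09012534] [-0.04062031  0.59502905  1.2726442 ]
wrist [[274.8258666930442, 0.0, 258.16517336279367], [0.0, 274.8258666930442, 190.27716521201353], [0.0, 0.0, 1.0]] [-2.40303957  1.65620305  0.22069138] [-0.62332173 -0.03325639  0.37772459]
```

View pics/scene0.png

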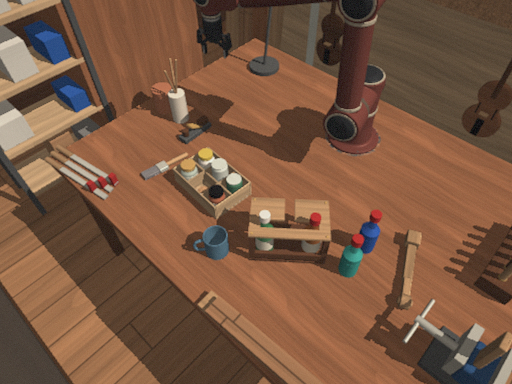

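View pics/top0.png

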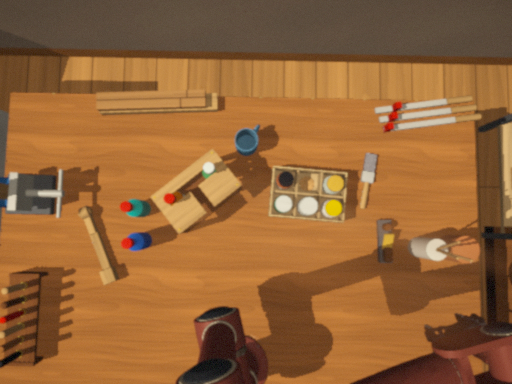

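View pics/wrist0.png

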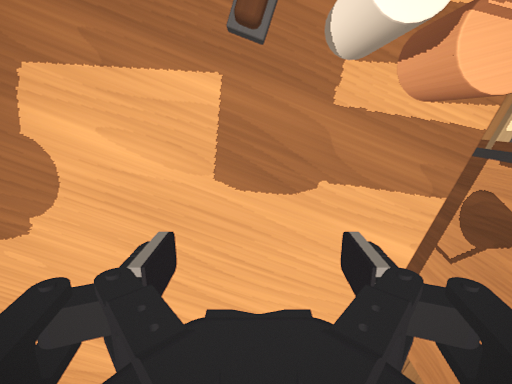

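```bash
python3 - <<'E'
from station import *
import cv2
from scipy.spatial.transform import Rotation as R
print(R.from_rotvec(get_obs()['tool_rot']).as_matrix())
d=get_image("top")
f=d["frame"][:,:,::-1]
cv2.imwrite("pics/t1.png",cv2.resize(f[60:260,40:300],None,fx=3,fy=3,interpolation=2))
cv2.imwrite("pics/t2.png",cv2.resize(f[60:260,260:512],None,fx=3,fy=3,interpolation=2))
E
```

```text
[[ 3.55798949e-01 -3.50793902e-04  9.34562456e-01]
 [-9.34561230e-01  1.52932598e-03  3.55799056e-01]
 [-1.55406279e-03 -9.99998769e-01  2.16294196e-04]]
```

View crops.

View pics/t1.png

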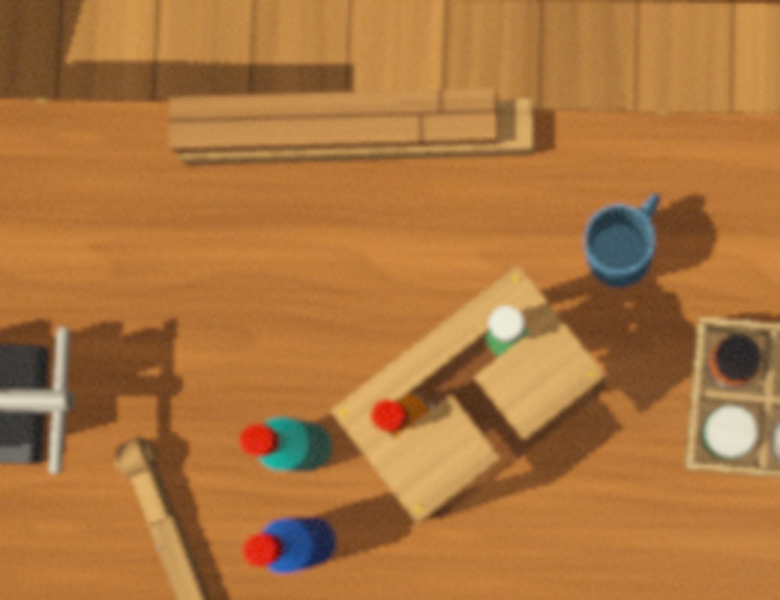

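View pics/t2.png

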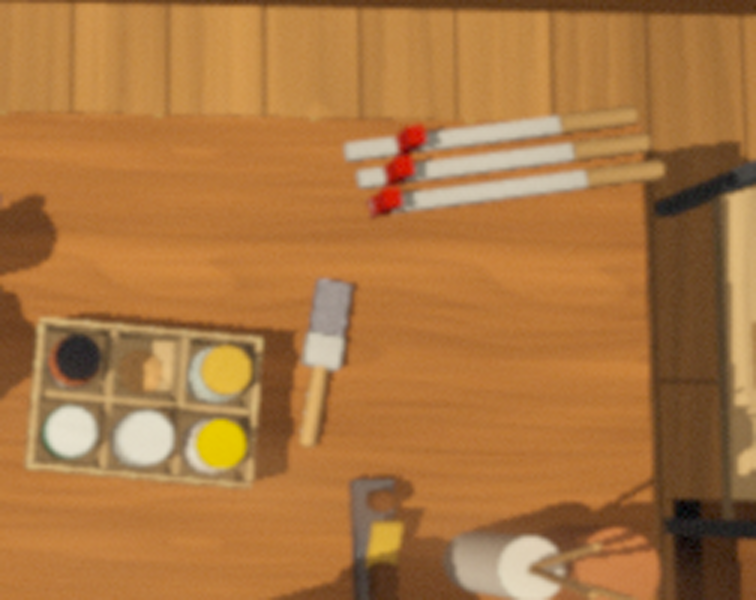

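```bash
python3 - <<'E'
import cv2
f=cv2.imread("pics/scene0.png")
cv2.imwrite("pics/s1.png",cv2.resize(f[180:290,225:400],None,fx=4,fy=4,interpolation=2))
E
```

```text
(no output)
```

View pics/s1.png

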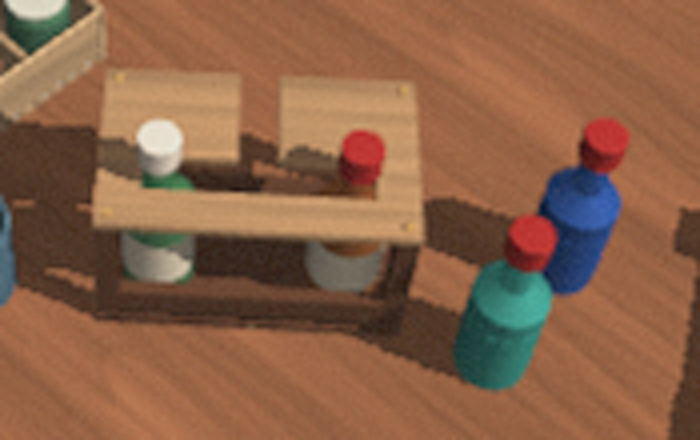

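Candidates, all with a red cap, in the top picture: the bottle at (170,198) standing in the rack with an amber neck, turquoise at (126,206), and blue at (128,243). The crop confirms that the amber one is in the rack slot, and the white cap at (208,168) is the green bottle. The free cell with the cork is at about (310,183).

```bash
cat > h.py <<'E'
from station import *
import cv2, numpy as np
from scipy.optimize import least_squares
from scipy.spatial.transform import Rotation as R
def bp(d,uv,z):
    uv=np.atleast_2d(np.array(uv,float)); Rm=cv2.Rodrigues(d["rvec"])[0]
    r=np.c_[uv,np.ones(len(uv))]@np.linalg.inv(d["mtx"]).T@Rm; c=-Rm.T@d["tvec"]
    return c+r*((z-c[2])/r[:,2])[:,None]
def pj(d,P): return cv2.projectPoints(np.atleast_2d(np.array(P,float)),d["rvec"],d["tvec"],d["mtx"],None)[0][:,0]
def fr(p,pts):
    c,s=np.cos(p[2]),np.sin(p[2]); pts=np.array(pts,float)
    return np.c_[p[0]+c*pts[:,0]-s*pts[:,1],p[1]+s*pts[:,0]+c*pts[:,1],pts[:,2]]
E
python3 - <<'E'
from h import *
t=get_image("top"); s=get_image("scene")
o=np.array([40,60]); c=lambda L,o,k:(np.array(L,float)+.5)/k-.5+np.array(o)
pt=c([(335,410),(517,268),(605,377),(420,520)],o,3)
print(bp(t,pt,.15))
# scene corners of plate
ps=c([(93,226),(107,70),(415,80),(422,242)],(225,180),4)
print(bp(s,ps,.15))
def blob(d,red):
    f=d["frame"].astype(int); 
    if red: m=(f[...,0]>130)&(f[...,1]<70)&(f[...,2]<70)
    n,l,st,ce=cv2.connectedComponentsWithStats(m.astype(np.uint8))
    return [(st[i].tolist(),ce[i].round(1)) for i in range(1,n) if st[i,4]>20]
for d in (t,s):
    print(blob(d,1))
pc=c([(40,318),(263,336),(253,485),(27,467)],(260,60),3)
print(bp(t,pc,.07)); print(bp(t,c([(152,372)],(260,60),3),.009))
E
```

```text
[[ 0.57107496  0.27951226  0.15      ]
 [ 0.72678205  0.0913586   0.15      ]
 [ 0.61157946 -0.00501728  0.15      ]
 [ 0.45718606  0.18585802  0.15      ]]
[[ 0.72813316  0.09427605  0.15      ]
 [ 0.61191866 -0.00173745  0.15      ]
 [ 0.44974633  0.18897329  0.15      ]
 [ 0.57036552  0.28523777  0.15      ]]
[([393, 102, 9, 8, 52], array([396.8, 105.3])), ([384, 111, 14, 21, 131], array([390.9, 120.7])), ([165, 194, 13, 10, 89], array([170., 198.])), ([120, 202, 11, 9, 82], array([125.5, 206.1])), ([122, 238, 10, 10, 84], array([126.7, 242.8])), ([0, 316, 6, 7, 35], array([  2.5, 319.5])), ([495, 348, 16, 34, 132], array([500.6, 364.6])), ([456, 351, 13, 15, 68], array([463.2, 357.3]))]
[([108, 173, 10, 11, 56], array([113. , 177.4])), ([98, 177, 9, 11, 52], array([102.3, 181.1])), ([87, 180, 10, 11, 53], array([ 91.6, 184.6])), ([371, 210, 11, 13, 87], array([376.4, 214.8])), ([311, 213, 10, 14, 84], array([315.8, 218.1])), ([352, 233, 12, 14, 103], array([358. , 238.8]))]
[[ 0.6893138  -0.11022384  0.07      ]
 [ 0.67355778 -0.36414111  0.07      ]
 [ 0.50431925 -0.35244847  0.07      ]
 [ 0.51973657 -0.09788325  0.07      ]]
[[ 0.63671662 -0.24840686  0.009     ]]
```

```bash
cat >> h.py <<'E'
c=lambda L,o,k:(np.array(L,float)+.5)/k-.5+np.array(o)
E
python3 - <<'E'
from h import *
t=get_image("top"); s=get_image("scene")
pt=c([(335,410),(517,268),(605,377),(420,520)],(40,60),3)
ps=c([(422,242),(93,226),(107,70),(415,80)],(225,180),4)
L=[(.075,.125,.15),(.075,-.125,.15),(-.075,-.125,.15),(-.075,.125,.15)]
def f(p): return np.r_[(pj(t,fr(p,L))-pt).ravel(),(pj(s,fr(p,L))-ps).ravel()]
r=least_squares(f,[.59,.14,.69]); print("rack",r.x,np.degrees(r.x[2]),r.fun.round(1))
J=fr(r.x,[(.025,0,.15),(-.075,0,.15),(-.11,0,.15),(.025,.074,.15),(.025,-.074,.15)]);print("junc,mouth,clear,br+,br-\n",J)
# amber cap
def g(p,uvt,uvs):
  return np.r_[(pj(t,[(p[0],p[1],.183)])-uvt).ravel()[:2],(pj(s,[(p[0],p[1],.178)])-uvs).ravel()]
q=least_squares(g,[.55,.2],args=(np.array([170,198.]),np.array([315.8,218.1])));print("cap",q.x,q.fun)
pc=c([(40,318),(263,336),(253,485),(27,467)],(260,60),3)
L2=[(.086,.127,.07),(.086,-.127,.07),(-.086,-.127,.07),(-.086,.127,.07)]
k=least_squares(lambda p:(pj(t,fr(p,L2))-pc).ravel(),[.6,-.23,-.06]);print("crate",k.x,k.fun.round(1))
print("cell",fr(k.x,[(.04,0,.009),(.0415,0,.009)]))
ft=t["frame"][:,:,::-1].copy();fs=s["frame"][:,:,::-1].copy()
ft=cv2.resize(ft,None,fx=3,fy=3,interpolation=2);fs=cv2.resize(fs,None,fx=4,fy=4,interpolation=2)
def seg(P):
  for im,d,kk in((ft,t,3),(fs,s,4)):
    z=((pj(d,P)+.5)*kk-.5).astype(int); cv2.polylines(im,[z.reshape(-1,1,2)],True,(255,0,0),1)
seg(fr(r.x,L));seg(fr(r.x,[(.025,.016,.15),(.025,-.016,.15)]))
seg(fr(r.x,[(-.075,-.016,.15),(.009,-.016,.15),(.009,-.091,.15),(.041,-.091,.15),(.041,.091,.15),(.009,.091,.15),(.009,.016,.15),(-.075,.016,.15)]))
a=np.linspace(0,6.28,40)
seg(np.c_[q.x[0]+.017*np.cos(a),q.x[1]+.017*np.sin(a),a*0+.19]);seg(np.c_[q.x[0]+.017*np.cos(a),q.x[1]+.017*np.sin(a),a*0+.17])
seg(fr(k.x,L2));m=fr(k.x,[(.04,0,.009)])[0];seg(np.c_[m[0]+.027*np.cos(a),m[1]+.027*np.sin(a),a*0+.009])
cv2.imwrite("pics/ft1.png",ft[400:780,330:1110]);cv2.imwrite("pics/fs1.png",fs[560:1160,660:1440])
E
```

```text
rack [0.59088404 0.13976752 0.6893157 ] 39.494880568151636 [-1.4  0.5  0.1 -0.5 -0.2 -0.3 -0.9  1.2 -0.1 -0.5 -0.8 -0.6 -0.7 -0.3
 -0.8  0.6]
junc,mouth,clear,br+,br-
 [[0.61017608 0.15566775 0.15      ]
 [0.53300793 0.09206683 0.15      ]
 [0.50599908 0.0698065  0.15      ]
 [0.56311139 0.21277218 0.15      ]
 [0.65724076 0.09856333 0.15      ]]
cap [0.55977168 0.21408265] [-0.34343681  1.62102654 -1.31624831  1.31903573]
crate [ 0.59675363 -0.2311666  -0.06429605] [-0.1 -0.4 -0.2 -0.3 -0.   0.5  0.3  0.2]
cell [[ 0.63667097 -0.23373667  0.009     ]
 [ 0.63816788 -0.23383305  0.009     ]]
```

View pics/ft1.png

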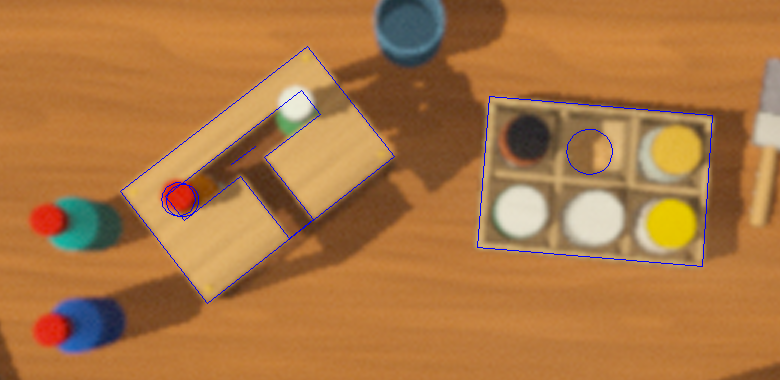

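View pics/fs1.png

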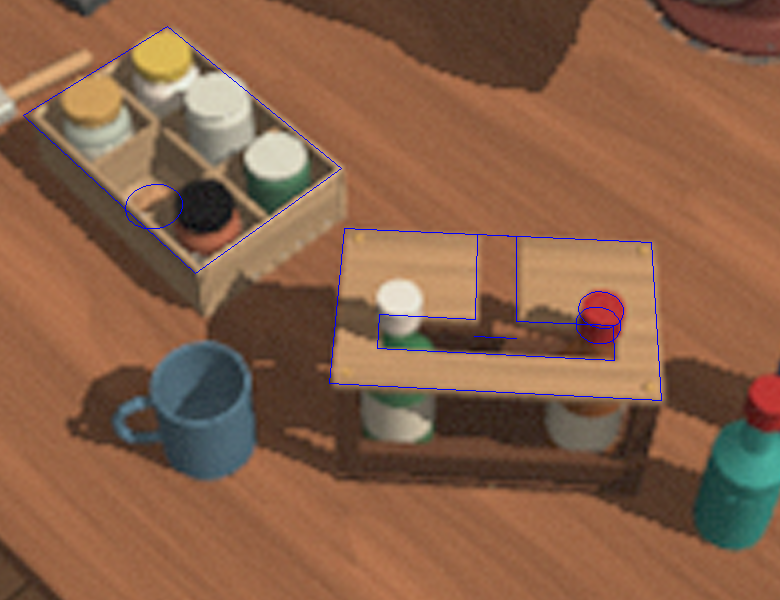

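```bash
cat >> h.py <<'E'
def Rt(yaw): # tool y down, x at yaw
    a=np.radians(yaw); x=np.array([np.cos(a),np.sin(a),0]); y=np.array([0,0,-1.]); return np.c_[x,y,np.cross(x,y)]
def delta(pos,yaw,ob=None):
    ob=ob or get_obs(); R0=R.from_rotvec(ob["tool_rot"]).as_matrix()
    print("t",ob["t"],"pos",ob["tool_pos"].round(4),"F",ob["contact_force"].round(1),"open",round(ob["opening"],4))
    print("shift mm",(R0.T@(np.array(pos)-ob["tool_pos"])*1000).round(1),"turn",np.degrees(R.from_matrix(R0.T@Rt(yaw)).as_rotvec()).round(2))
E
python3 -c "
from h import *
delta([.561,.2135,.30],39.5)
t=get_image('top');print(bp(t,[(125.5,206.1),(126.7,242.8)],.185))"
```

```text
t 0.4 pos [ 0.2224 -0.584   0.2129] F [-1.1  0.8 -0.5] open 0.0854
shift mm [-624.8  -86.9  600.2] turn [-2.0000e-02 -1.0866e+02 -1.0000e-02]
[[0.5371731  0.3482836  0.185     ]
 [0.42556209 0.33955309 0.185     ]]
```

Emit:
send_rows:
  deltas:
    - [1,-0.012,-0.02,0.012,0,-2,0]
    - [1,-0.037,-0.04,0.036,0,-6.5,0]
    - [1,-0.075,-0.06,0.072,0,-13,0]
    - [1,-0.112,-0.08,0.108,0,-19.5,0]
    - [1,-0.15,-0.087,0.144,0,-26,0]
    - [1,-0.187,-0.087,0.18,0,-32.5,0]
    - [1,-0.225,-0.087,0.216,0,-39,0]
    - [1,-0.262,-0.087,0.252,0,-45.5,0]
    - [1,-0.3,-0.087,0.288,0,-52,0]
    - [1,-0.337,-0.087,0.324,0,-58.5,0]
  newtons: 60

```text
t: 1.7
tool_pos: [0.4057, -0.1522, 0.3004]
tool_rot: [-1.566, 0.142, -0.144]
contact_force: [1.1, -0.5, 0.5]
opening: 0.0853
```

```bash
python3 -c "
from h import *
delta([.561,.2135,.30],39.5)"
```

```text
t 1.7 pos [ 0.4057 -0.1522  0.3004] F [ 1.1 -0.5  0.5] open 0.0853
shift mm [ 86.4   0.4 387.9] turn [  0.05 -49.96   0.06]
```

Emit:
send_rows:
  deltas:
    - [1,0.01,0,0.045,0,-6,0]
    - [1,0.022,0,0.095,0,-12.5,0]
    - [1,0.034,0,0.15,0,-19,0]
    - [1,0.046,0,0.205,0,-26,0]
    - [1,0.057,0,0.26,0,-33,0]
    - [1,0.068,0,0.31,0,-40,0]
    - [1,0.078,0,0.35,0,-45,0]
    - [1,0.084,0,0.375,0,-48.5,0]
    - [1,0.086,0,0.388,0,-50,0]
    - [1,0.086,0,0.388,0,-50,0]

```text
t: 2.95
tool_pos: [0.5615, 0.2117, 0.3]
tool_rot: [-1.503, -0.537, 0.538]
contact_force: [0.1, -0.1, -0.6]
opening: 0.0851
```

```bash
python3 -c "
from h import *
delta([.561,.2135,.182],39.5)
for n in ['wrist','scene','top']:
  w=get_image(n);cv2.imwrite('pics/%s1.png'%n,w['frame'][:,:,::-1])
  if n=='wrist': print(pj(w,[(.561,.2135,.198),(.5631,.2128,.198),(.533,.0921,.15),(.6102,.1557,.15)]))
"
```

```text
t 2.95 pos [0.5615 0.2117 0.3   ] F [ 0.1 -0.1 -0.6] open 0.0851
shift mm [  0.8 118.    1.7] turn [ 0.   -0.14 -0.03]
[[258.63682561 184.38939912]
 [259.83530225 186.23878136]
 [177.96907279 235.50193763]
 [259.74792636 235.37119334]]
```

View pics/wrist1.png

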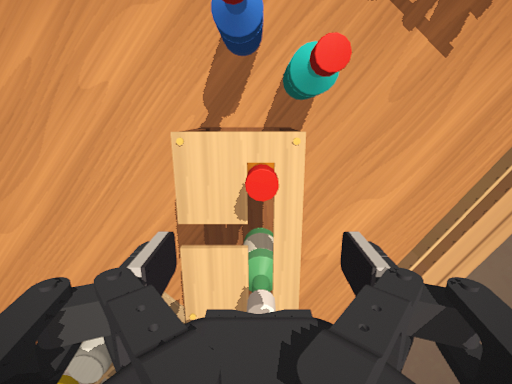

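```bash
python3 -c "
from h import *
w=get_image('wrist');f=w['frame'].astype(int)
m=((f[...,0]>150)&(f[...,1]<60)&(f[...,2]<60)).astype(np.uint8)
n,l,st,ce=cv2.connectedComponentsWithStats(m)
for i in range(1,n):
  if st[i,4]>80: print(st[i],ce[i],bp(w,ce[i],.196))
cv2.imwrite('pics/w2.png',cv2.resize(w['frame'][120:330,160:320,::-1],None,fx=3.5,fy=2.8,interpolation=2) if 0 else cv2.resize(w['frame'][125:325,165:315,::-1],None,fx=3,fy=3,interpolation=2))
"
```

```text
[315  37  36  35 589] [334.50424448  57.93378608] [[0.5404621  0.34334773 0.196     ]]
[246 164  33  37 927] [261.78317152 182.01294498] [[0.56223822 0.21586862 0.196     ]]
```

View pics/w2.png

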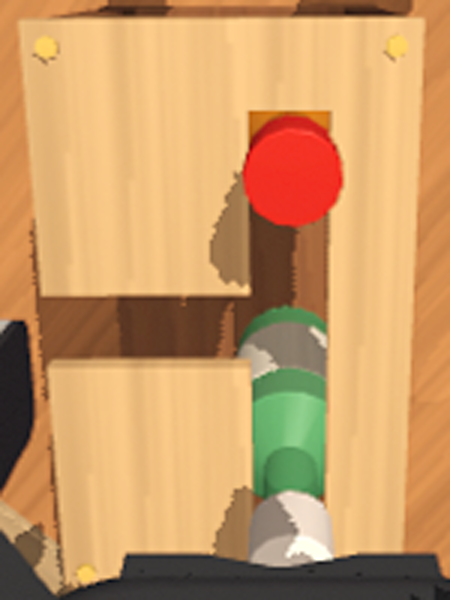

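```bash
python3 -c "
from h import *
w=get_image('wrist')
uv=c([(20,19),(424,17),(249,111),(331,111),(250,297),(40,297),(250,359),(48,359)],(165,125),3)
L=[(-.075,.125,.15),(.075,.125,.15),(.009,.091,.15),(.041,.091,.15),(.009,.016,.15),(-.075,.016,.15),(.009,-.016,.15),(-.075,-.016,.15)]
r=least_squares(lambda p:(pj(w,fr(p,L))-uv).ravel(),[.59,.14,.69]);print(r.x,np.degrees(r.x[2]),r.fun.round(1))
p=r.x
print(fr(p,[(.025,0,.15),(-.075,0,.15),(-.115,0,.15),(.025,.074,.15)]))
cs,sn=np.cos(p[2]),np.sin(p[2]);d=np.array([.5622,.2156])-p[:2];print('cap in rack',cs*d[0]+sn*d[1],-sn*d[0]+cs*d[1])
"
```

```text
[0.59168881 0.14014279 0.68426578] 39.205541414110336 [-0.3 -0.7  0.6  0.1 -0.4 -0.7  0.4 -0.7 -0.2 -1.1  0.3 -1.1  0.1  2.4
 -0.4  2.4]
[[0.6110609  0.1559454  0.15      ]
 [0.53357256 0.09273497 0.15      ]
 [0.50257723 0.0674508  0.15      ]
 [0.56428518 0.21328677 0.15      ]]
cap in rack 0.024846431792117273 0.07711053974242238
```

```bash
python3 -c "
from h import *
w=get_image('wrist')
uv=c([(20,19),(424,17),(249,111),(331,111),(250,297),(40,297),(250,365),(48,365)],(165,125),3)
L=[(-.075,.125,.15),(.075,.125,.15),(.009,.091,.15),(.041,.091,.15),(.009,.016,.15),(-.075,.016,.15),(.009,-.016,.15),(-.075,-.016,.15)]
r=least_squares(lambda p:(pj(w,fr(p,L))-uv).ravel(),[.59,.14,.69]);print(r.x,np.degrees(r.x[2]),r.fun.round(1))
p=r.x
print(fr(p,[(.025,0,.15),(-.075,0,.15),(-.115,0,.15),(.025,.074,.15)]))
cs,sn=np.cos(p[2]),np.sin(p[2]);d=np.array([.5622,.2156])-p[:2];print('cap in rack',cs*d[0]+sn*d[1],-sn*d[0]+cs*d[1])
delta([.5620,.2150,.188],39.3)
"
```

```text
[0.59213793 0.13986265 0.6864294 ] 39.32950753628547 [-0.4 -0.1  0.5  0.4 -0.5 -0.3  0.3 -0.3 -0.1 -0.7  0.4 -0.6  0.2  0.8
 -0.3  0.9]
[[0.61147578 0.15570714 0.15      ]
 [0.53412439 0.0923292  0.15      ]
 [0.50318383 0.06697803 0.15      ]
 [0.56457611 0.21294717 0.15      ]]
cap in rack 0.024843355400614716 0.07755793488072985
t 3.25 pos [0.5615 0.2108 0.3004] F [ 0.4 -0.4  0.3] open 0.0854
shift mm [  3.1 112.4   3. ] turn [ 0.01 -0.03  0.02]
```

Emit:
send_rows:
  deltas:
    - [1,0.003,0.01,0.003,0,0,0]
    - [1,0.003,0.035,0.003,0,0,0]
    - [1,0.003,0.06,0.003,0,0,0]
    - [1,0.003,0.085,0.003,0,0,0]
    - [1,0.003,0.105,0.003,0,0,0]
    - [1,0.003,0.115,0.003,0,0,0]
    - [1,0.003,0.12,0.003,0,0,0]
    - [1,0.003,0.12,0.003,0,0,0]
    - [1,0.003,0.12,0.003,0,0,0]
    - [1,0.003,0.12,0.003,0,0,0]

```text
t: 4.5
tool_pos: [0.5624, 0.2159, 0.181]
tool_rot: [-1.503, -0.539, 0.536]
contact_force: [0.7, -0.4, -0.8]
opening: 0.0851
```

```bash
python3 -c "
from h import *
delta([.5625,.2155,.180],39.3)
w=get_image('wrist');cv2.imwrite('pics/w3.png',w['frame'][:,:,::-1])
w=get_image('scene');cv2.imwrite('pics/s3.png',cv2.resize(w['frame'][150:290,225:425,::-1],None,fx=4,fy=4,interpolation=2))
"
```

```text
t 4.5 pos [0.5624 0.2159 0.181 ] F [ 0.7 -0.4 -0.8] open 0.0851
shift mm [-0.2  1.  -0.4] turn [0.03 0.04 0.07]
```

View pics/w3.png

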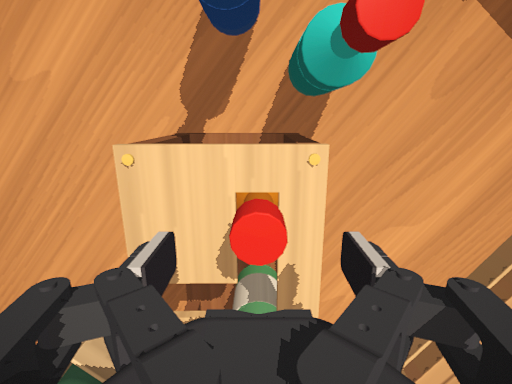

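View pics/s3.png

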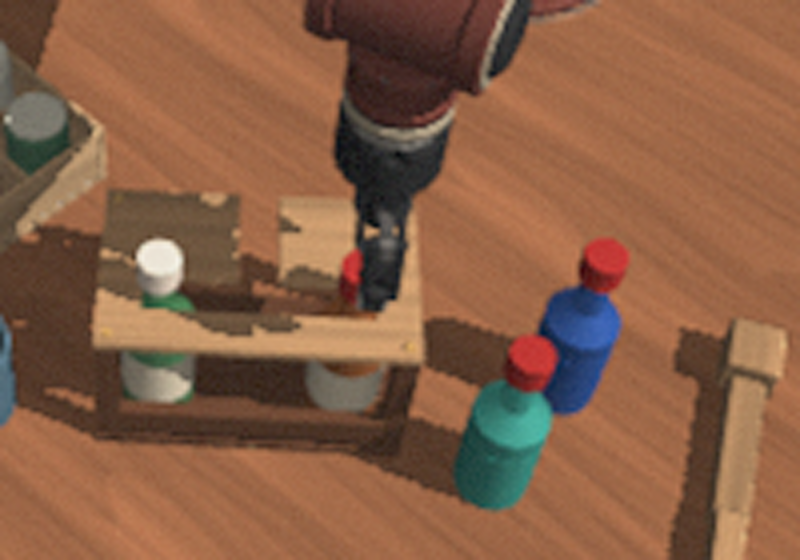

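```bash
python3 -c "
from h import *
w=get_image('wrist');p=get_obs()['tool_pos']
print(pj(w,[(p[0],p[1],.198),(p[0],p[1],.166)]));print(bp(w,(258.5,231),.198), p)
"
```

```text
[[257.22423396 237.46139821]
 [257.38392923 217.38657727]]
[[0.56019211 0.21932383 0.198     ]] [0.56212848 0.215827   0.18049601]
```

Emit:
send_rows:
  deltas:
    - [-1,0,0,0,0,0,0]
    - [-1,0,0,0,0,0,0]
    - [-1,0,0,0,0,0,0]
    - [-1,0,0,0,0,0,0]
    - [-1,0,0,0,0,0,0]
    - [-1,0,0,0,0,0,0]
    - [-1,0,0,0,0,0,0]
    - [-1,0,0,0,0,0,0]
    - [-1,0,0,0,0,0,0]
    - [-1,0,0,0,0,0,0]
  newtons: 60

```text
t: 5.9
tool_pos: [0.562, 0.2158, 0.1802]
tool_rot: [-1.503, -0.538, 0.537]
contact_force: [0.4, 0.8, 2.0]
opening: -0.0004
```

```bash
python3 -c "
from h import *
delta([.5625-.077*0,.2155,.184],39.3)
w=get_image('wrist');cv2.imwrite('pics/w4.png',w['frame'][:,:,::-1])
"
```

```text
t 5.9 pos [0.562  0.2158 0.1802] F [0.4 0.8 2. ] open -0.0004
shift mm [ 0.2 -3.8 -0.6] turn [0.   0.05 0.01]
```

View pics/w4.png

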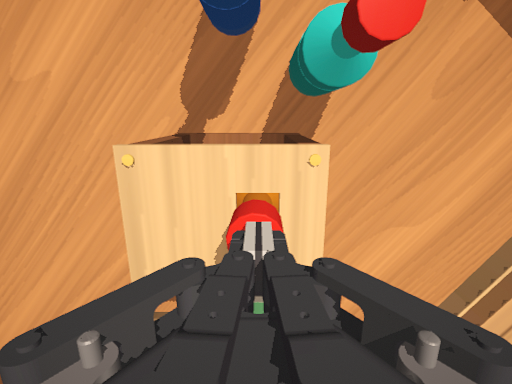

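```bash
python3 -c "
from h import *
w=get_image('scene');a=cv2.resize(w['frame'][180:270,270:370,::-1],None,fx=6,fy=6,interpolation=2);cv2.imwrite('pics/s5.png',a)
w=get_image('wrist');a=cv2.resize(w['frame'][180:270,200:320,::-1],None,fx=6,fy=6,interpolation=2);cv2.imwrite('pics/w5.png',a)
w=get_image('top');a=cv2.resize(w['frame'][150:250,100:230,::-1],None,fx=5,fy=5,interpolation=2);cv2.imwrite('pics/t5.png',a)
"
```

```text
(no output)
```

View pics/s5.png

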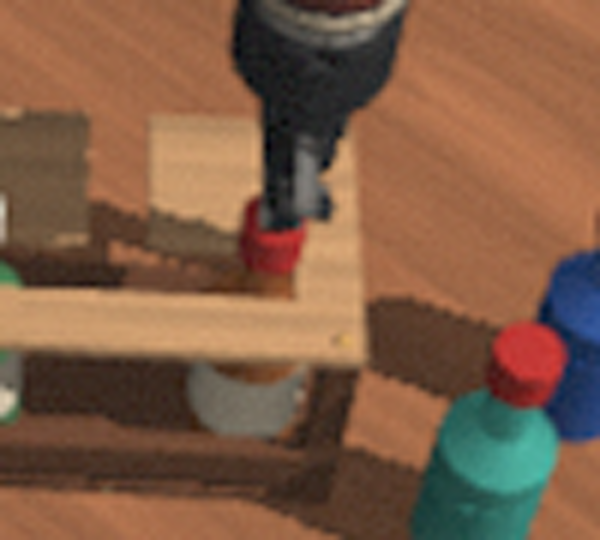

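View pics/w5.png

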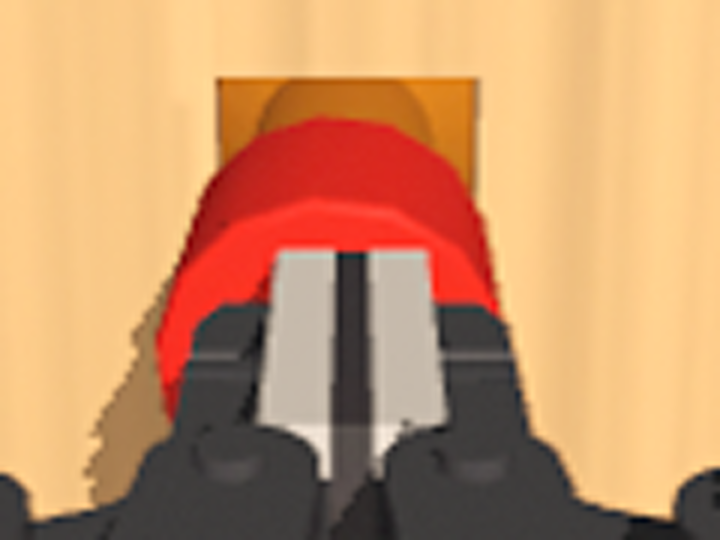

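View pics/t5.png

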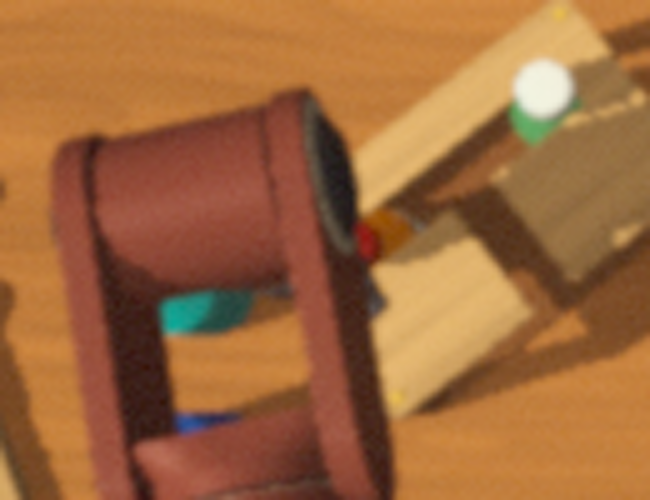

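```bash
python3 -c "
from h import *
w=get_image('wrist');o=get_obs();p=o['tool_pos'];Rm=cv2.Rodrigues(w['rvec'])[0];C=-Rm.T@w['tvec']
Tm=R.from_rotvec(o['tool_rot']).as_matrix()
print('cam',C,'view',Rm[2],'in tool',Tm.T@(C-p),Tm.T@Rm.T)
print(o)
x=Tm[:,0];z=Tm[:,2]
for h in (-.014,0,.005,.02): 
  print(h,pj(w,[p+[0,0,h],p+[0,0,h]+.011*z,p+[0,0,h]-.011*z,p+[0,0,h]+.01*x]).round(1).tolist())
"
```

```text
cam [0.52070283 0.26710285 0.34051811] view [ 0.16335985 -0.20037352 -0.96600415] in tool [ 0.00060378 -0.16032197  0.06586343] [[ 9.99999624e-01  1.28603621e-04 -8.57197047e-04]
 [ 8.61310893e-04 -2.58451716e-01  9.66023793e-01]
 [-9.73098898e-05 -9.66024168e-01 -2.58451730e-01]]
{'t': 6.15, 'q': array([ 2.43031713e-01,  2.07043035e-02,  1.70117897e+00,  6.23529266e-06,
        1.41951812e+00, -4.43616347e-01]), 'dq': array([-8.44132297e-04,  8.21743891e-05,  6.81752832e-04, -2.84976763e-04,
       -2.19893993e-03, -7.98801917e-05]), 'effort': array([-1.58839272e-01, -3.60746133e+01, -3.49076200e+01, -1.00517788e-01,
        1.86116947e-01, -1.21945600e-04]), 'tool_pos': array([0.56201938, 0.21579123, 0.18020108]), 'tool_rot': array([-1.50318926, -0.53750987,  0.5372051 ]), 'contact_force': array([0.49086385, 0.60952398, 2.47789727]), 'wrist_torque': array([ 0.095581  , -0.13100861,  0.04182171]), 'opening': -0.000302603824142595}
-0.014 [[257.5, 217.8], [257.5, 202.2], [257.5, 232.9], [272.3, 217.8]]
0 [[257.4, 225.8], [257.4, 209.1], [257.4, 241.9], [273.4, 225.8]]
0.005 [[257.4, 228.9], [257.4, 211.8], [257.4, 245.4], [273.9, 228.9]]
0.02 [[257.3, 239.6], [257.3, 221.0], [257.3, 257.4], [275.3, 239.6]]
```

```bash
python3 -c "
from h import *
w=get_image('wrist');p=np.array([.59214,.13986,.68643])
print(pj(w,fr(p,[(-.075,.125,.15),(.075,.125,.15),(.009,.091,.15),(.041,.091,.15)])).round(1))
"
```

```text
[[112.3 144.9]
 [330.6 144.9]
 [235.6 192.6]
 [280.  192.6]]
```

```bash
python3 -c "
from h import *
w=get_image('wrist');o=get_obs();p=o['tool_pos'];Tm=R.from_rotvec(o['tool_rot']).as_matrix()
x=Tm[:,0];z=Tm[:,2]
for h in (-.014,0,.01,.02,.03): 
  print(h,pj(w,[p+[0,0,h]+.0425*x+.011*z,p+[0,0,h]-.0425*x+.011*z,p+[0,0,h]-.0425*x-.011*z]).round(1).tolist())
for q in (.19,.198):
  a=np.linspace(0,6.28,60);P=pj(w,np.c_[p[0]+.017*np.cos(a),p[1]+.017*np.sin(a),a*0+q]);print(q,P.min(0),P.max(0))
a=cv2.imread('pics/w3.png')[200:330,100:420];cv2.imwrite('pics/w3b.png',cv2.resize(a,None,fx=2.5,fy=2.5,interpolation=2))
"
```

```text
-0.014 [[321.5, 202.2], [193.6, 202.2], [195.5, 232.8]]
0 [[326.6, 209.0], [188.4, 209.0], [190.7, 241.8]]
0.01 [[330.7, 214.6], [184.1, 214.6], [186.7, 249.1]]
0.02 [[335.4, 220.9], [179.4, 220.9], [182.2, 257.4]]
0.03 [[340.7, 228.1], [173.9, 228.1], [177.2, 266.7]]
0.19 [228.65420513 204.66011207] [286.17587972 257.99485342]
0.198 [227.17035542 209.18140822] [287.56779862 264.85730614]
```

View pics/w3b.png

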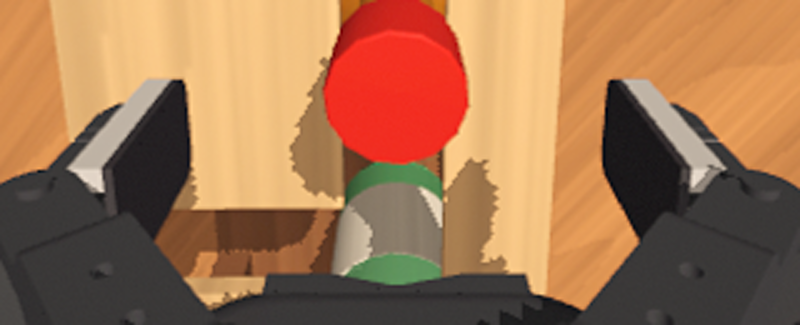

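The fingers shut just above the cap, with 0 mm opening. By the wrist camera, which agrees with the plate to about 1 px, the tips sit about 20 mm behind the reported TCP when shut, not 14 mm ahead of it. The bottle has not moved. I'll raise, reopen and go lower.

Emit:
send_rows:
  deltas:
    - [-1,0,-0.006,0,0,0,0]
    - [-1,0,-0.012,0,0,0,0]
    - [1,0,-0.012,0,0,0,0]
    - [1,0,-0.012,0,0,0,0]
    - [1,0,-0.012,0,0,0,0]
    - [1,0,-0.012,0,0,0,0]
    - [1,0,-0.012,0,0,0,0]
    - [1,0,-0.012,0,0,0,0]
    - [1,0,-0.012,0,0,0,0]
    - [1,0,-0.012,0,0,0,0]

```text
t: 7.5
tool_pos: [0.5619, 0.2158, 0.1921]
tool_rot: [-1.503, -0.537, 0.537]
contact_force: [0.2, 0.1, 0.6]
opening: 0.0853
```

```bash
python3 -c "
from h import *
delta([.5622,.2157,.160],39.3)
w=get_image('wrist');f=w['frame'].astype(int)
m=((f[...,0]>150)&(f[...,1]<60)&(f[...,2]<60)).astype(np.uint8)
n,l,st,ce=cv2.connectedComponentsWithStats(m)
for i in range(1,n):
  if st[i,4]>80: print(st[i],ce[i])
"
```

```text
t 7.5 pos [0.5619 0.2158 0.1921] F [0.2 0.1 0.6] open 0.0853
shift mm [ 0.1 32.1 -0.2] turn [-0.    0.04  0.  ]
[ 349    0   63   47 1628] [385.18120393  24.15786241]
[ 232  194   54   63 2562] [258.60226386 225.94496487]
```

Emit:
send_rows:
  deltas:
    - [1,0,0.005,0,0,0,0]
    - [1,0,0.012,0,0,0,0]
    - [1,0,0.02,0,0,0,0]
    - [1,0,0.027,0,0,0,0]
    - [1,0,0.034,0,0,0,0]
    - [1,0,0.041,0,0,0,0]
    - [1,0,0.046,0,0,0,0]
    - [1,0,0.049,0,0,0,0]
    - [1,0,0.05,0,0,0,0]
    - [1,0,0.05,0,0,0,0]

```text
t: 8.8
tool_pos: [0.562, 0.2158, 0.1422]
tool_rot: [-1.503, -0.538, 0.537]
contact_force: [-0.0, -0.8, -0.4]
opening: 0.0851
```

```bash
python3 -c "
from h import *
delta([.5622,.2157,.142],39.3)
w=get_image('wrist');cv2.imwrite('pics/w6.png',w['frame'][:,:,::-1])
w=get_image('scene');cv2.imwrite('pics/s6.png',cv2.resize(w['frame'][150:290,225:425,::-1],None,fx=4,fy=4,interpolation=2))
"
```

```text
t 8.8 pos [0.562  0.2158 0.1422] F [-0.  -0.8 -0.4] open 0.0851
shift mm [ 0.   0.2 -0.2] turn [0.01 0.05 0.01]
```

View pics/w6.png

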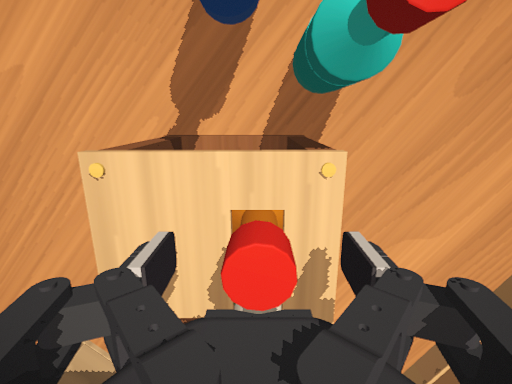

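View pics/s6.png

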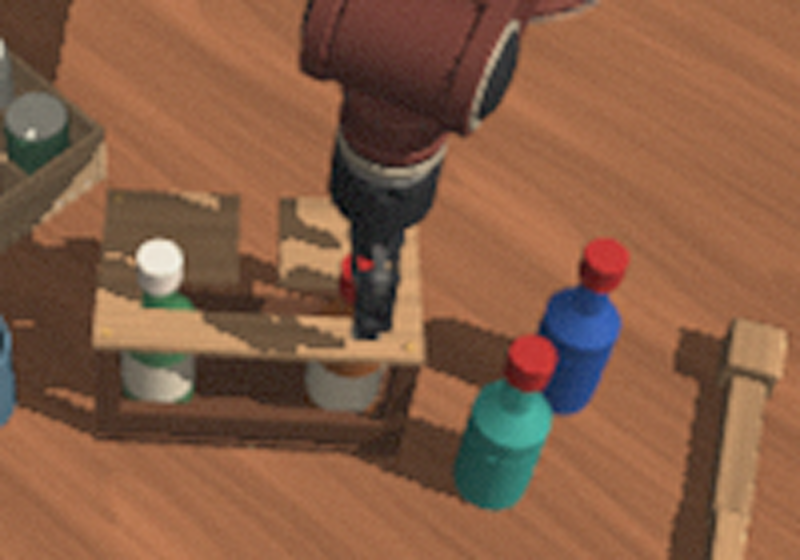

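Emit:
send_rows:
  deltas:
    - [-1,0,0,0,0,0,0]
    - [-1,0,0,0,0,0,0]
    - [-1,0,0,0,0,0,0]
    - [-1,0,0,0,0,0,0]
    - [-1,0,0,0,0,0,0]
    - [-1,0,0,0,0,0,0]
    - [-1,0,0,0,0,0,0]
    - [-1,0,0,0,0,0,0]
    - [-1,0,0,0,0,0,0]
    - [-1,0,0,0,0,0,0]
  newtons: 60

```text
t: 10.15
tool_pos: [0.5621, 0.2159, 0.1424]
tool_rot: [-1.503, -0.538, 0.537]
contact_force: [1.3, 0.1, 2.3]
opening: 0.0329
```

```bash
python3 -c "
from h import *
delta([.562+.0491,.2158-.06,.145],39.3)
w=get_image('wrist');cv2.imwrite('pics/w7.png',w['frame'][:,:,::-1])
"
```

```text
t 10.15 pos [0.5621 0.2159 0.1424] F [1.3 0.1 2.3] open 0.0329
shift mm [ -0.2  -2.6 -77.5] turn [0.01 0.04 0.03]
```

View pics/w7.png

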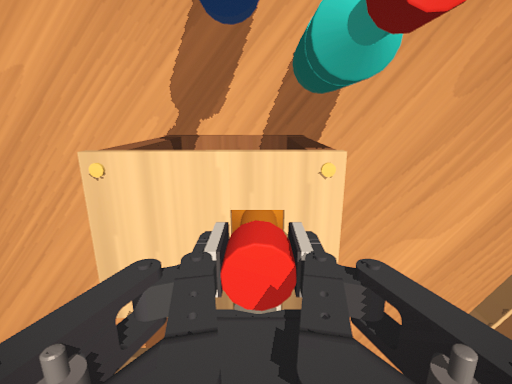

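Emit:
send_rows:
  deltas:
    - [-1,0,-0.003,0,0,0,0]
    - [-1,0,-0.006,0,0,0,0]
    - [-1,0,-0.006,-0.005,0,0,0]
    - [-1,0,-0.006,-0.014,0,0,0]
    - [-1,0,-0.006,-0.025,0,0,0]
    - [-1,0,-0.006,-0.036,0,0,0]
    - [-1,0,-0.006,-0.048,0,0,0]
    - [-1,0,-0.006,-0.06,0,0,0]
    - [-1,0,-0.006,-0.07,0,0,0]
    - [-1,0,-0.006,-0.074,0,0,0]

```text
t: 11.45
tool_pos: [0.6093, 0.158, 0.1481]
tool_rot: [-1.503, -0.537, 0.537]
contact_force: [-0.1, -0.1, -3.1]
opening: 0.0326
```

```bash
python3 -c "
from h import *
delta([.6115,.1557,.147],39.3)
w=get_image('wrist');cv2.imwrite('pics/w8.png',w['frame'][:,:,::-1])
w=get_image('scene');cv2.imwrite('pics/s8.png',cv2.resize(w['frame'][150:290,225:425,::-1],None,fx=4,fy=4,interpolation=2))
"
```

```text
t 11.45 pos [0.6093 0.158  0.1481] F [-0.1 -0.1 -3.1] open 0.0326
shift mm [ 0.3  1.1 -3.1] turn [-0.    0.01  0.  ]
```

View pics/w8.png

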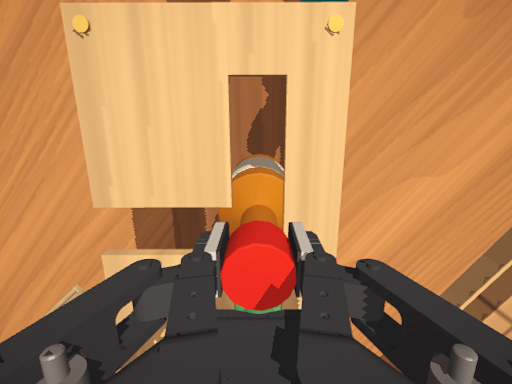

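View pics/s8.png

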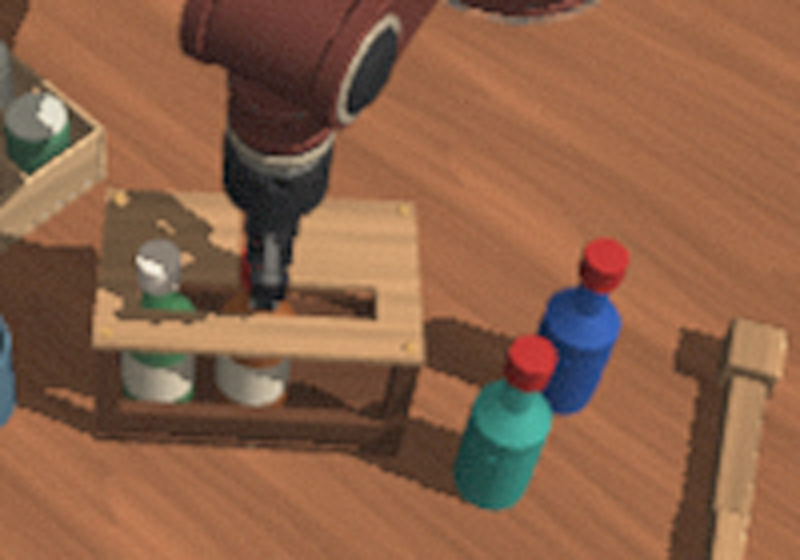

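```bash
python3 -c "
from h import *
w=get_image('wrist');p=np.array([.59214,.13986,.68643]);f=w['frame'][:,:,::-1].copy()
L=[(-.075,.125,.15),(.075,.125,.15),(.009,.091,.15),(.041,.091,.15),(.009,.016,.15),(-.075,.016,.15),(.009,-.016,.15),(-.075,-.016,.15),(.009,-.016,.142),(-.075,-.016,.142)]
print(pj(w,fr(p,L)).round(1)); o=get_obs()['tool_pos'];print((R.from_euler('z',-p[2]).as_matrix()@(o-[p[0],p[1],0])))
cv2.imwrite('pics/w9.png',cv2.resize(f[180:280,60:260],None,fx=4,fy=4,interpolation=2))
"
```

```text
[[ 59.6   2.7]
 [356.8   2.4]
 [227.9  75. ]
 [287.6  74.9]
 [231.5 207.7]
 [ 93.1 207.7]
 [232.7 255.4]
 [100.9 255.4]
 [233.8 249.6]
 [107.6 249.5]]
[0.02477977 0.00388116 0.14805237]
```

View pics/w9.png

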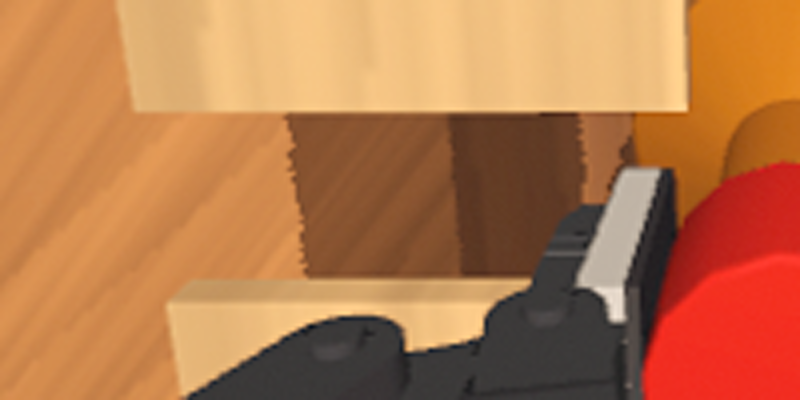

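Emit:
send_rows:
  deltas:
    - [-1,0,0,-0.003,0,0,0]
    - [-1,0,0,-0.004,0,0,0]
    - [-1,-0.004,0,-0.004,0,0,0]
    - [-1,-0.014,0,-0.004,0,0,0]
    - [-1,-0.026,0,-0.004,0,0,0]
    - [-1,-0.038,0,-0.004,0,0,0]
    - [-1,-0.05,0,-0.004,0,0,0]
    - [-1,-0.062,0,-0.004,0,0,0]
    - [-1,-0.072,0,-0.004,0,0,0]
    - [-1,-0.078,0,-0.004,0,0,0]

```text
t: 12.85
tool_pos: [0.5506, 0.1056, 0.1481]
tool_rot: [-1.503, -0.537, 0.537]
contact_force: [-0.9, 0.1, -2.4]
opening: 0.0327
```

```bash
python3 -c "
from h import *
p=np.array([.59214,.13986,.68643])
T=fr(p,[(-.13,0,.148)])[0];print(T)
delta(T,39.3); o=get_obs()['tool_pos'];print((R.from_euler('z',-p[2]).as_matrix()@(o-[p[0],p[1],0])))
"
```

```text
[0.49158324 0.05746863 0.148     ]
t 12.85 pos [0.5506 0.1056 0.1481] F [-0.9  0.1 -2.4] open 0.0327
shift mm [-76.1   0.1   0.2] turn [0.   0.03 0.01]
[-0.05386106 -0.00017883  0.14813177]
```

Emit:
send_rows:
  deltas:
    - [-1,-0.006,0,0,0,0,0]
    - [-1,-0.016,0,0,0,0,0]
    - [-1,-0.026,0,0,0,0,0]
    - [-1,-0.036,0,0,0,0,0]
    - [-1,-0.046,0,0,0,0,0]
    - [-1,-0.056,0,0,0,0,0]
    - [-1,-0.066,0,0,0,0,0]
    - [-1,-0.073,0,0,0,0,0]
    - [-1,-0.076,0,0,0,0,0]
    - [-1,-0.076,0,0,0,0,0]

```text
t: 14.1
tool_pos: [0.4923, 0.0578, 0.1482]
tool_rot: [-1.503, -0.537, 0.537]
contact_force: [0.0, 0.1, -3.2]
opening: 0.0323
```

```bash
python3 -c "
from h import *
delta([.6367,-.2337,.25],-3.7)
w=get_image('wrist');cv2.imwrite('pics/w10.png',w['frame'][:,:,::-1])
w=get_image('scene');cv2.imwrite('pics/s10.png',cv2.resize(w['frame'][150:290,195:395,::-1],None,fx=4,fy=4,interpolation=2))
"
```

```text
t 14.1 pos [0.4923 0.0578 0.1482] F [ 0.   0.1 -3.2] open 0.0323
shift mm [ -73.  -101.8 -317. ] turn [0.000e+00 4.303e+01 2.000e-02]
```

View pics/w10.png

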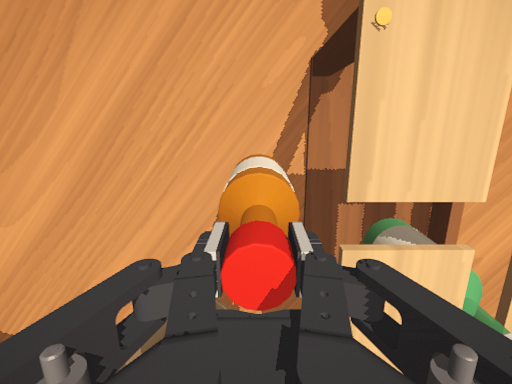

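View pics/s10.png

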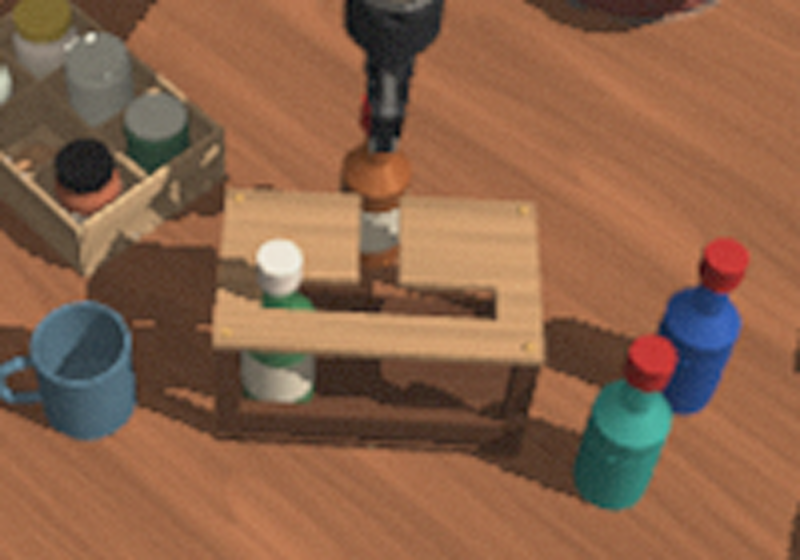

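Emit:
send_rows:
  deltas:
    - [-1,0,-0.006,0,0,0,0]
    - [-1,0,-0.018,0,0,0,0]
    - [-1,0,-0.034,0,0,0,0]
    - [-1,0,-0.052,0,0,0,0]
    - [-1,0,-0.07,0,0,0,0]
    - [-1,0,-0.088,0,0,0,0]
    - [-1,0,-0.106,0,0,0,0]
    - [-1,0,-0.12,0,0,0,0]
    - [-1,0,-0.128,0,0,0,0]
    - [-1,0,-0.13,0,0,0,0]

```text
t: 15.45
tool_pos: [0.4924, 0.0578, 0.2785]
tool_rot: [-1.503, -0.538, 0.537]
contact_force: [0.3, -0.8, -2.9]
opening: 0.0329
```

```bash
python3 -c "
from h import *
delta([.6367,-.2337,.28],-3.7)"
```

```text
t 15.45 pos [0.4924 0.0578 0.2785] F [ 0.3 -0.8 -2.9] open 0.0329
shift mm [ -73.2   -1.4 -316.9] turn [1.000e-02 4.304e+01 2.000e-02]
```

Emit:
send_rows:
  deltas:
    - [-1,-0.001,0,-0.004,0,0.5,0]
    - [-1,-0.003,0,-0.013,0,2,0]
    - [-1,-0.006,0,-0.026,0,4,0]
    - [-1,-0.01,0,-0.043,0,6,0]
    - [-1,-0.014,0,-0.062,0,8.5,0]
    - [-1,-0.019,0,-0.082,0,11,0]
    - [-1,-0.024,0,-0.104,0,14,0]
    - [-1,-0.029,0,-0.126,0,17,0]
    - [-1,-0.034,0,-0.148,0,20,0]
    - [-1,-0.039,0,-0.17,0,23,0]

```text
t: 16.7
tool_pos: [0.5706, -0.0998, 0.278]
tool_rot: [-1.559, -0.221, 0.221]
contact_force: [0.2, 0.5, -3.0]
opening: 0.0328
```

```bash
python3 -c "
from h import *
delta([.6367,-.2337,.28],-3.7)"
```

```text
t 16.7 pos [ 0.5706 -0.0998  0.278 ] F [ 0.2  0.5 -3. ] open 0.0328
shift mm [  26.3   -2.  -147. ] turn [-0.   19.83 -0.  ]
```

Emit:
send_rows:
  deltas:
    - [-1,0.004,0,-0.022,0,3,0]
    - [-1,0.008,-0.001,-0.044,0,6,0]
    - [-1,0.012,-0.002,-0.066,0,9,0]
    - [-1,0.016,-0.002,-0.088,0,12,0]
    - [-1,0.019,-0.002,-0.108,0,15,0]
    - [-1,0.022,-0.002,-0.125,0,17,0]
    - [-1,0.024,-0.002,-0.137,0,19,0]
    - [-1,0.026,-0.002,-0.144,0,19.8,0]
    - [-1,0.026,-0.002,-0.147,0,19.8,0]
    - [-1,0.026,-0.002,-0.147,0,19.8,0]

```text
t: 17.95
tool_pos: [0.6362, -0.2319, 0.2802]
tool_rot: [-1.57, 0.047, -0.047]
contact_force: [-0.3, -1.0, -3.0]
opening: 0.0329
```

```bash
python3 -c "
from h import *
delta([.6367,-.2337,.16],-3.7)
for n in ('wrist','top','scene'):
  w=get_image(n);k={'wrist':(slice(0,384),slice(0,512),1),'top':(slice(140,240),slice(250,370),5),'scene':(slice(90,230),slice(150,330),4)}[n]
  cv2.imwrite('pics/%s11.png'%n,cv2.resize(w['frame'][k[0],k[1],::-1],None,fx=k[2],fy=k[2],interpolation=2))
"
```

```text
t 17.95 pos [ 0.6362 -0.2319  0.2802] F [-0.3 -1.  -3. ] open 0.0329
shift mm [  0.6 120.2  -1.8] turn [-0.01  0.26 -0.01]
```

View pics/wrist11.png

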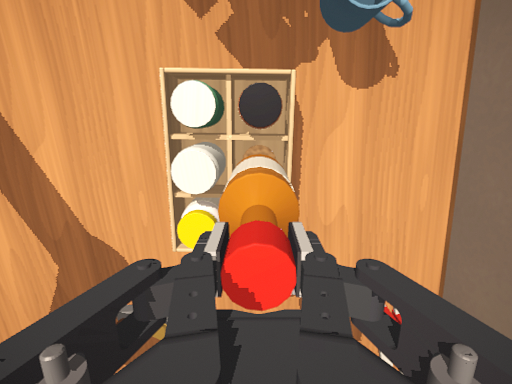

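View pics/top11.png

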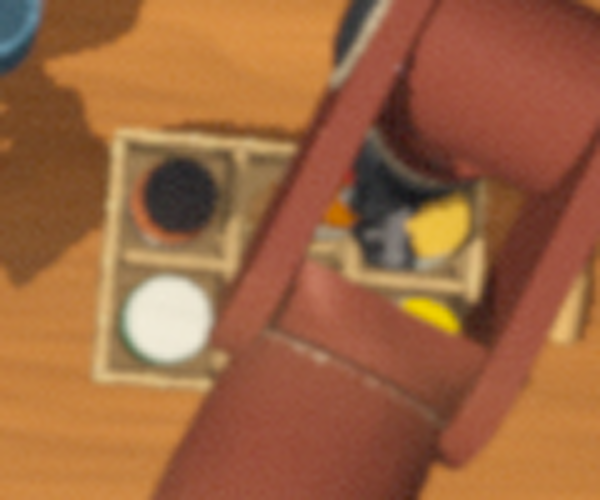

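View pics/scene11.png

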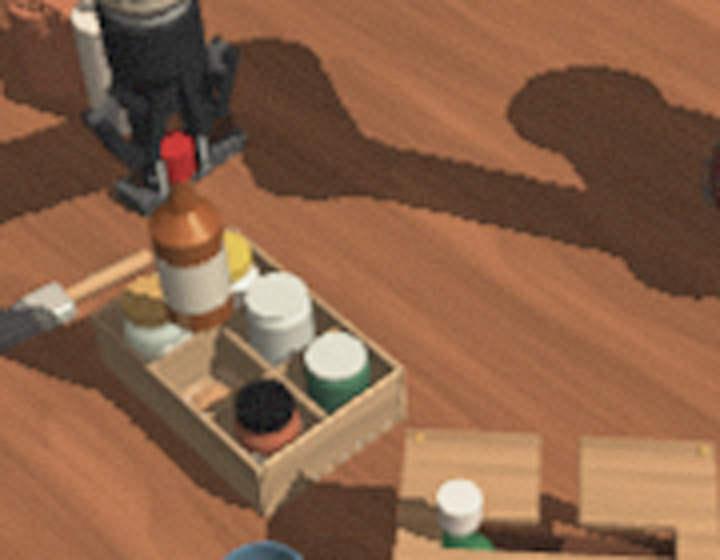

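```bash
python3 -c "
from h import *
w=get_image('wrist');p=np.array([.59675,-.23117,-.0643]);f=cv2.resize(w['frame'][55:265,140:310,::-1],None,fx=3.5 if 0 else 3,fy=3,interpolation=2).copy()
def seg(P,col,cl=True):
  z=((pj(w,P)-[140,55]+.5)*3-.5).astype(int);cv2.polylines(f,[z.reshape(-1,1,2)],cl,col,1)
seg(fr(p,[(.086,.127,.07),(.086,-.127,.07),(-.086,-.127,.07),(-.086,.127,.07)]),(255,0,0))
seg(fr(p,[(.08,.121,.07),(.08,-.121,.07),(-.08,-.121,.07),(-.08,.121,.07)]),(255,0,0))
seg(fr(p,[(.08,.121,.006),(.08,-.121,.006),(-.08,-.121,.006),(-.08,.121,.006)]),(0,255,0))
a=np.linspace(0,6.28,60);m=fr(p,[(.0415,0,.009)])[0];print(m)
seg(np.c_[m[0]+.027*np.cos(a),m[1]+.027*np.sin(a),a*0+.009],(255,0,255))
cv2.imwrite('pics/w12.png',f[:600])
"
```

```text
[ 0.63816424 -0.23383661  0.009     ]
```

View pics/w12.png

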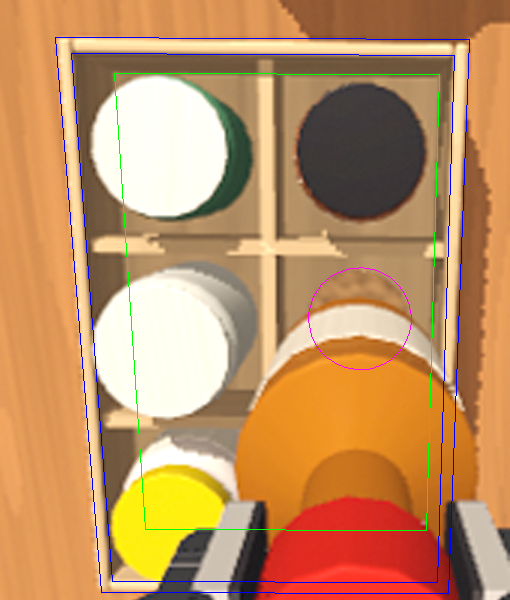

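Emit:
send_rows:
  deltas:
    - [-1,0.002,0.003,-0.002,0,0,0]
    - [-1,0.002,0.01,-0.002,0,0,0]
    - [-1,0.002,0.022,-0.002,0,0,0]
    - [-1,0.002,0.036,-0.002,0,0,0]
    - [-1,0.002,0.052,-0.002,0,0,0]
    - [-1,0.002,0.068,-0.002,0,0,0]
    - [-1,0.002,0.082,-0.002,0,0,0]
    - [-1,0.002,0.092,-0.002,0,0,0]
    - [-1,0.002,0.098,-0.002,0,0,0]
    - [-1,0.002,0.1,-0.002,0,0,0]

```text
t: 19.4
tool_pos: [0.6381, -0.2342, 0.18]
tool_rot: [-1.57, 0.047, -0.047]
contact_force: [0.3, -0.6, -3.4]
opening: 0.0329
```

```bash
python3 -c "
from h import *
delta([.638,-.2338,.1434],-3.7)
for n in ('wrist','scene'):
  w=get_image(n);k={'wrist':(slice(0,384),slice(0,512),1),'scene':(slice(90,230),slice(150,330),4)}[n]
  cv2.imwrite('pics/%s13.png'%n,cv2.resize(w['frame'][k[0],k[1],::-1],None,fx=k[2],fy=k[2],interpolation=2))
"
```

```text
t 19.4 pos [ 0.6381 -0.2342  0.18  ] F [ 0.3 -0.6 -3.4] open 0.0329
shift mm [-0.2 36.6  0.4] turn [-0.    0.24 -0.  ]
```

View pics/wrist13.png

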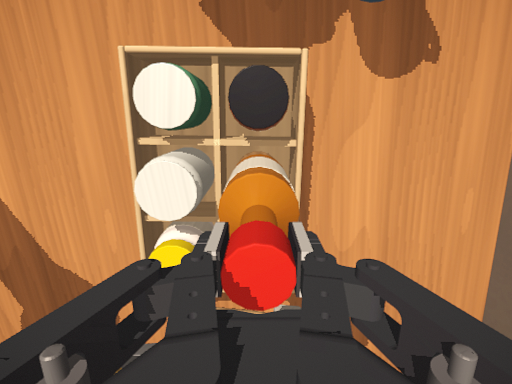

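View pics/scene13.png

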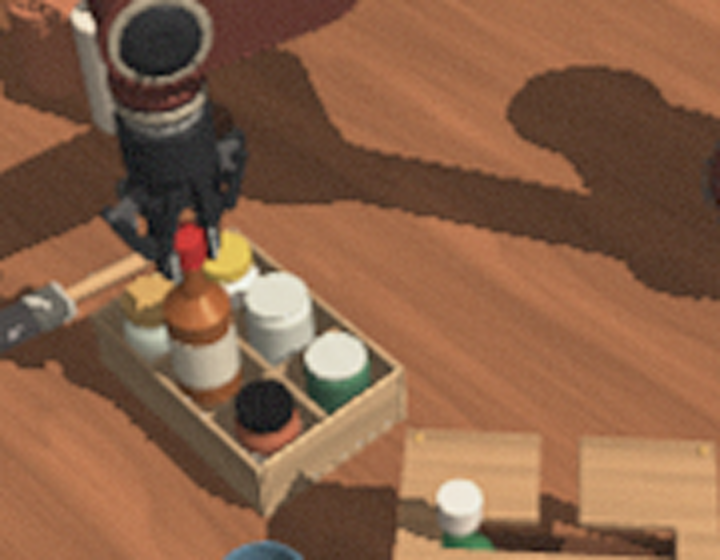

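Emit:
send_rows:
  deltas:
    - [-1,0,0.004,0,0,0,0]
    - [-1,0,0.01,0,0,0,0]
    - [-1,0,0.017,0,0,0,0]
    - [-1,0,0.024,0,0,0,0]
    - [-1,0,0.029,0,0,0,0]
    - [-1,0,0.032,0,0,0,0]
    - [-1,0,0.034,0,0,0,0]
    - [-1,0,0.035,0,0,0,0]
    - [-1,0,0.036,0,0,0,0]
    - [-1,0,0.036,0,0,0,0]

```text
t: 20.75
tool_pos: [0.6381, -0.2342, 0.1442]
tool_rot: [-1.57, 0.047, -0.047]
contact_force: [-0.1, 0.6, -3.0]
opening: 0.0328
```

```bash
python3 -c "
from h import *
delta([.638,-.2338,.1434],-3.7)"
```

```text
t 20.75 pos [ 0.6381 -0.2342  0.1442] F [-0.1  0.6 -3. ] open 0.0328
shift mm [-0.2  0.8  0.4] turn [0.   0.25 0.01]
```

Still hanging (3.0 N); creep down to contact.

Emit:
send_rows:
  deltas:
    - [-1,0,0.0003,0,0,0,0]
    - [-1,0,0.0006,0,0,0,0]
    - [-1,0,0.0009,0,0,0,0]
    - [-1,0,0.0012,0,0,0,0]
    - [-1,0,0.0014,0,0,0,0]
    - [-1,0,0.0016,0,0,0,0]
    - [-1,0,0.0016,0,0,0,0]
    - [-1,0,0.0016,0,0,0,0]
    - [-1,0,0.0016,0,0,0,0]
    - [-1,0,0.0016,0,0,0,0]

```text
t: 22.0
tool_pos: [0.6384, -0.2344, 0.1434]
tool_rot: [-1.571, 0.047, -0.048]
contact_force: [-1.3, 0.8, 4.3]
opening: 0.0331
```

Emit:
send_rows:
  deltas:
    - [-0.15,0,-0.0005,0,0,0,0]
    - [-0.1,0,-0.0005,0,0,0,0]
    - [0,0,-0.0005,0,0,0,0]
    - [0.2,0,-0.0005,0,0,0,0]
    - [0.5,0,-0.0005,0,0,0,0]
    - [1,0,-0.0005,0,0,0,0]
    - [1,0,-0.0005,0,0,0,0]
    - [1,0,-0.0005,0,0,0,0]
    - [1,0,-0.0005,0,0,0,0]
    - [1,0,-0.0005,0,0,0,0]

```text
t: 23.25
tool_pos: [0.6381, -0.2342, 0.143]
tool_rot: [-1.57, 0.047, -0.047]
contact_force: [-0.4, 0.2, -1.1]
opening: 0.0854
```

```bash
python3 -c "
from h import *
delta([.638,-.2338,.1434],-3.7)
for n in ('wrist','scene'):
  w=get_image(n);k={'wrist':(slice(0,384),slice(0,512),1),'scene':(slice(90,230),slice(150,330),4)}[n]
  cv2.imwrite('pics/%s14.png'%n,cv2.resize(w['frame'][k[0],k[1],::-1],None,fx=k[2],fy=k[2],interpolation=2))
"
```

```text
t 23.25 pos [ 0.6381 -0.2342  0.143 ] F [-0.4  0.2 -1.1] open 0.0854
shift mm [-0.2 -0.4  0.4] turn [-0.    0.24  0.  ]
```

View pics/wrist14.png

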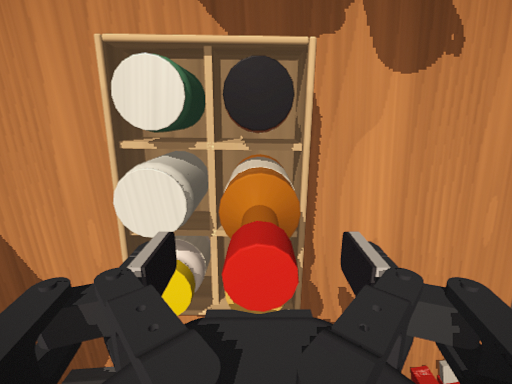

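View pics/scene14.png

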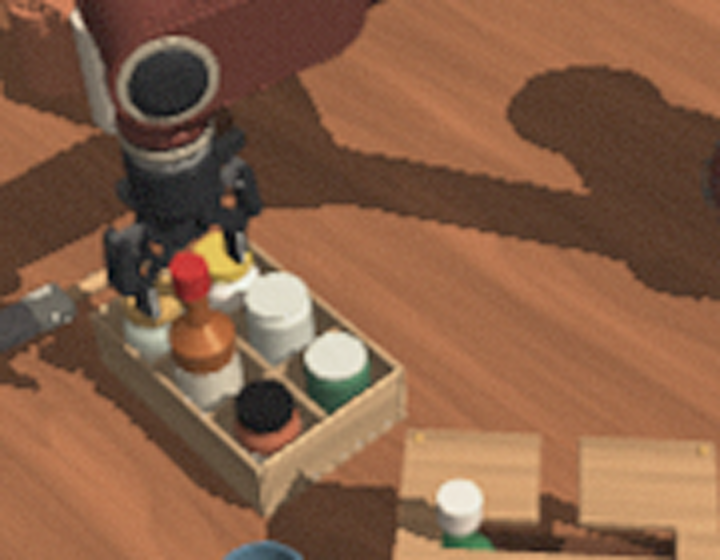

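Standing upright and released. Retract straight up, then back away for a check.

Emit:
send_rows:
  deltas:
    - [1,0,-0.005,0,0,0,0]
    - [1,0,-0.018,0,0,0,0]
    - [1,0,-0.035,0,0,0,0]
    - [1,0,-0.055,0,0,0,0]
    - [1,0,-0.08,0,0,0,0]
    - [1,0,-0.105,0,0,0,0]
    - [1,0,-0.13,0,0,0,0]
    - [1,0,-0.145,0,0,0,0]
    - [1,0,-0.15,0,0,0,0]
    - [1,0,-0.15,0,0,0,0]

```text
t: 24.6
tool_pos: [0.638, -0.2342, 0.2928]
tool_rot: [-1.57, 0.048, -0.047]
contact_force: [-0.1, -0.0, 0.3]
opening: 0.0855
```

Emit:
send_rows:
  deltas:
    - [1,-0.01,0,0,0,0,0]
    - [1,-0.03,0,0,0,0,0]
    - [1,-0.055,0,0,0,0,0]
    - [1,-0.08,0,0,0,0,0]
    - [1,-0.11,0,0,0,0,0]
    - [1,-0.14,0,0,0,0,0]
    - [1,-0.165,0,0,0,0,0]
    - [1,-0.175,0,0,0,0,0]
    - [1,-0.18,0,0,0,0,0]
    - [1,-0.18,0,0,0,0,0]

```text
t: 25.85
tool_pos: [0.4585, -0.2234, 0.2928]
tool_rot: [-1.57, 0.047, -0.047]
contact_force: [0.1, 0.1, -0.5]
opening: 0.0854
```

```bash
python3 -c "
from h import *
p=np.array([.59675,-.23117,-.0643]);m=fr(p,[(.0415,0,.009)])[0];a=np.linspace(0,6.28,60)
for n in ('top','scene'):
  w=get_image(n);k={'top':(slice(130,250),slice(110,370),3),'scene':(slice(90,290),slice(150,400),3)}[n]
  f=w['frame'].astype(int);mm=((f[...,0]>130)&(f[...,1]<70)&(f[...,2]<70)).astype(np.uint8)
  _,l,st,ce=cv2.connectedComponentsWithStats(mm);i=[i for i in range(1,len(st)) if st[i,4]>20];print(n,ce[i].round(1).tolist(),'pred',pj(w,[(m[0],m[1],.192),(m[0],m[1],.185)]).round(1).tolist())
  im=cv2.resize(w['frame'][k[0],k[1],::-1],None,fx=k[2],fy=k[2],interpolation=2)
  cv2.imwrite('pics/%s15.png'%n,im)
print(get_obs()['contact_force'])
"
```

```text
top [[392.5, 116.3], [315.9, 176.9], [125.6, 206.1], [126.8, 242.8], [365.8, 245.2], [264.2, 338.9], [319.9, 305.3], [287.0, 347.1], [2.5, 319.5]] pred [[315.7, 176.8], [315.3, 177.0]]
scene [[197.6, 158.4], [112.8, 177.2], [102.3, 181.1], [91.6, 184.7], [376.3, 214.8], [358.0, 239.0]] pred [[196.6, 157.7], [196.9, 159.1]]
[ 0.34118164 -0.32089855  0.30138928]
```

View pics/top15.png

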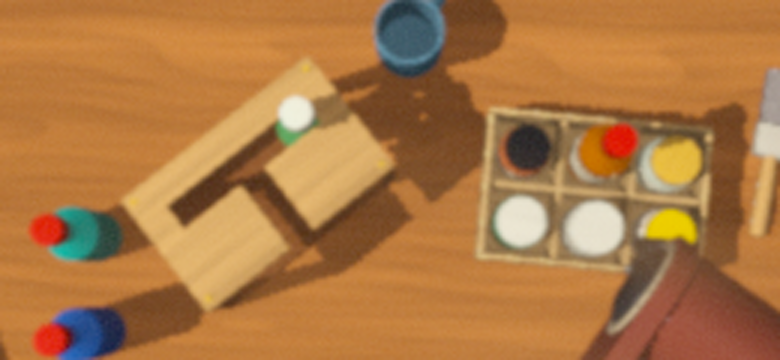

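View pics/scene15.png

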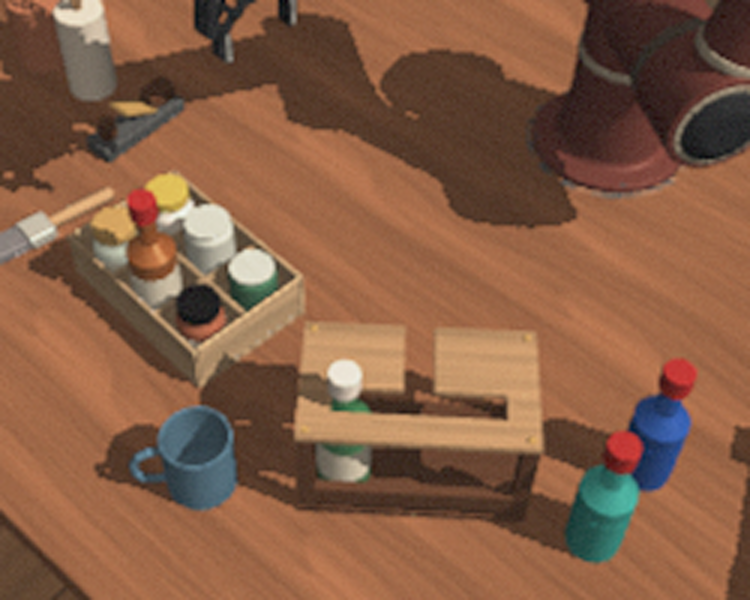

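The bottle stands upright on the cork, with its cap within about 1 px of the predicted position in both views. Everything else is undisturbed.

```bash
python3 -c "
from station import *
print(finish_job())"
```

```text
the job is handed in; nothing more can be done
None
```

The amber bottle is standing upright on the cork disc in the crate's free cell, and I handed the job in after about 26 s of robot time. I gripped it by the cap, raised it about 6 mm and slid it along the slot and out of the mouth. I then carried it over the crate and lowered it onto the cork, feeling about 7 N of contact before letting go.

**Last checks:** In the top and scene pictures the cap is within about 1 px of where it should be for an upright bottle centred on the cork. The gripper is open and clear, with no contact force. The green bottle, the blue and turquoise look-alikes, the mug, and the jars and tins look unmoved. I checked those by eye only, and the arm partly hid one jar in the top picture.

**What went wrong or disagreed:**
- **First grasp missed:** the fingers shut just above the cap, touching its top with about 2 N, and the bottle did not move.
- **Fingertip position:** by the wrist camera, the tips sit about 20 mm behind the reported TCP when shut, not 14 mm ahead of it as stated. I corrected for this, and the second grasp held at 33 mm opening.

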